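Hang the glass lantern in the strain viewer and hold the analyser arm

ROBOT

A 7-joint arm with a two-finger parallel gripper is mounted at the origin on the work surface. World frame = base frame: x ahead of the robot, y to its left, z up, the work surface at z = 0. Lengths are in m, angles in rad, forces in N, time in s.
With the tool pointing down it reaches from about 0.425 to 0.95 m from the base axis. Payload 4.7 kg.
Tool frame: the origin (TCP) lies on the centre line of the jaws, within the pads' length; the fingertips stand robot.nose_length ahead of it and the grasp point (between the pads) lies 8 mm behind it (robot.nose_length is the distance from the TCP to the fingertips, in m); z points along the fingers, x is the direction in which the jaws open and shut, and the axes are right-handed (so a half turn about z gives the same grasp; the last joint's range is limited). The gripper opens to 85 mm and grips with 20 to 120 N. Pads are 22 mm wide; open, the fingers measure 114 mm over their backs; the gripper's body (76 mm by 85 mm) begins 54 mm behind the grasp point. The pads swing forward as they close: fully open they stand 13 mm farther back than shut.
Start: joints at [1.148, 0.469, -0.049, 1.532, 0.024, 1.141, -0.082], TCP at [0.259, -0.623, 0.22] pointing down, gripper open.
Joint ranges: [-2.59, 2.59], [-0.33, 1.99], [-1.39, 1.29], [0.1, 2.45], [-1.04, 4.18], [0.21, 1.99], [-2.66, 2.66]. Speed limits (rad/s): [2.57, 2.57, 3.14, 3.14, 3.14, 3.14, 3.14].

INTERFACE

Orientations are given as [roll, pitch, yaw] about the fixed x, y, z axes, in that order (R = Rz(yaw) Ry(pitch) Rx(roll)).
In Python, from plant import robot gives the robot as it stands. Calls block until the motion is done:
- robot.goto(position, orientation): joint-space move of the TCP to a pose.
- robot.move_straight(position, vel=0.15, attitude=None, contact_N=None): straight line of the TCP; attitude=None keeps the orientation; vel is the mean speed in m/s. With contact_N (N) it stops when the force on the tool has changed by that much, and returns True; else False.
- robot.move_joints(angles): joint-space move.
- robot.grip(opening, strength=None): opening from 0.0 (shut) to 1.0 (fully open); strength is the grip in N (None keeps the last); returns when the fingers have stopped.
- robot.sleep(seconds).
- robot.inverse_kinematics(position, orientation): joint angles nearest the present ones, or None.
- robot.sense(): the state.
- robot.grab_frame(name): name is "scene" or "top" or "wrist"; returns a dict with "image" (384x512x3 uint8, red, green, blue), "range_z" (384x512 float32, m along the optical axis (not along the pixel's ray), 0 where there is no reading), "fx", "fy", "cx", "cy" (pixels), "dist_coeffs" ([k1, k2, p1, p2, k3] as OpenCV has them; the pictures are not rectified), "R" (3x3) and "t" (3): a world point X has camera coordinates R X + t. Camera axes: x right, y down, z forward; pixel columns grow to the right and rows downward; lengths in m; the calibration is good to about 2 mm. A picture is of the moment at which its call begins.
A pose or a line that the arm cannot do raises robot.IKError and nothing moves.
- robot.close_job(): hands the job in, once; it reports no verdict.
The state is a dict: "t": time; "joint_pos": joint angles; "joint_velocities": joint speeds; "effort": joint torques, N m; "tcp_pos": TCP position; "tcp_rot": TCP orientation; "wrist_force": force on the tool from outside, world axes, zero at the start; "torque": the same for the moment, N m; "opening": opening from 0.0 (shut) to 1.0 (fully open).
Only numpy, scipy, OpenCV 4.12 (cv2) and the standard library are available. Lean on these libraries where they do the work, as an engineer would, in place of code of your own. Each camera call takes 0.05 s, during which the arm holds its last target.

TASK

Check the glass lantern for strain: hang it by its wire bail on the hook of the strain viewer and let go of it, then take the wooden handle of the spring-loaded filter arm and swing the arm round against its spring all the way to its stop, beside the hanging lantern. The arm springs back if released, so finish while still holding it at the stop, with the lantern hanging free and still on its hook; leave the other things on the bench where they are.

Things in the scene. Friction and masses are not known exactly. Their poses are not given: they have to be found in the camera images.
- lantern_grip (a point): Centre of the lantern's upright round wooden grip (diameter 22 mm, 50 mm tall), 147 mm above the lantern's underside. The lantern is the only glass with a wire bail; it starts upright on the bench at the robot's left. Axes as lantern.
- lantern_bail (a point): Underside of the bail's top wire at its middle, 117 mm above the lantern's underside, 30 mm below lantern_grip: the spot that rests on the hook. The wire (6 mm thick) runs straight for 40 mm along y here, then slopes down to 66 mm width at 85 mm height and on to the rim. The free gap between the cup's rim and this wire is 67 mm high.
- hook_seat (a point): Top of the hook's wire at its lowest point, 162 mm above the bench. Axes as viewer. Hook: 8 mm round steel wire in the x-z plane; from a post at x = +85 mm it runs to -x with its top 178 mm up, dips to this seat (about 12 mm long) and turns up to a free tip at x = -25 mm, 182 mm up. The bail goes over the tip from the -x side, wire along y, and down into the dip.
- filter_handle (a point): On the axis of the upright round wooden handle at the free end of the filter arm: diameter 16 mm, from 135 to 235 mm above the bench; this point is 210 mm up. It moves on a circle of radius 130 mm about filter_pivot. The arm between them is a beam 72 mm up with a thin dark filter plate reaching 160 mm up.
- filter_pivot (a point): Point on the filter arm's vertical pivot axis, 210 mm above the bench, at x = -60, y = -105 mm from hook_seat in the viewer's axes. The pivot body itself tops out 96 mm above the bench.
- view_arm (a joint): Angle of the filter arm, rad: 0 = sprung out, pointing to the viewer's -y (0.12 rad towards +x of it); grows counter-clockwise seen from above (handle goes to +x, then +y); 1.45 = at its stop, arm along the viewer's +x. The spring needs about 0.8 N at the handle to start, 4 N at the stop; released, the arm flies back to 0.
- viewer: Strain viewer, fixed to the bench: dark steel base plate 200 x 270 x 12 mm, origin on the bench under its centre and under hook_seat, x away from the robot, y to the left, z up, yaw within 0.25 rad. Upright light panel (130 mm along x, top 147 mm up) at y = +93 to +117 mm; hook in the middle; filter arm at the -y side.
- lantern: Glass lantern as a whole, 90 to 180 g: open glass cup 62 mm wide, rim 50 mm high, with a steel wire bail (an arch in its y-z plane, 120 mm high) and an upright wooden grip on top of the bail, 172 mm tall in all. Origin at the centre of its underside, z up.
- tumbler: Bystander: plain glass cup without a bail, 62 mm wide, 60 mm tall.
- paddle: Bystander: flat dark paddle with a wooden handle, 160 mm long, lying.
- tweezers: Bystander: steel tweezers, 150 mm, lying beyond the filter arm at the right.
- jar: Bystander: brown glass jar with a steel lid, 56 mm wide, 80 mm tall.
- mould: Bystander: flat brass ring, 52 mm wide, 20 mm tall.
- reamer: Bystander: wooden-handled reamer, 170 mm, lying at the right.
- bowl: Bystander: white bowl, 90 mm wide, 35 mm tall, beyond the viewer.
Things that resemble listed ones, but are neither listed nor needed, are in the scene too. Leave any orange or purple look-alike of the lantern alone.

How it is judged:
On the way, in this order (a step that is already met when the one before it is completed fails the run):
1. the lantern hangs by its bail on the hook, released, the filter arm still sprung out (distance between lantern_bail and hook_seat below 0.02 m and angle between lantern_grip's own z axis and vertical below 0.3 rad and contact force between lantern and viewer above 0.4 N and contact force between lantern and view_arm below 0.1 N and contact force between each of the fingers, the arm and lantern below 0.1 N and linear speed of lantern below 0.05 m/s and value of joint view_arm below 0.3 rad), for 0.3 s.
2. the filter arm is held at its stop (value of joint view_arm above 1.37 rad and contact force between the fingers and view_arm above 1 N), for 0.3 s.
At the end, for the whole second after the job is handed in: Lantern hangs on the hook by its bail (within 20 mm of the seat, tilt < 0.3 rad, < 50 mm/s, carried by the viewer, touched by neither robot nor filter arm) and the fingers hold the arm at its stop (joint > 1.37 of 1.45 rad, contact > 1 N) through the last second (all of step 2 and distance between lantern_bail and hook_seat below 0.02 m and angle between lantern_grip's own z axis and vertical below 0.3 rad and contact force between lantern and viewer above 0.4 N and contact force between lantern and view_arm below 0.1 N and contact force between each of the fingers, the arm and lantern below 0.1 N and linear speed of lantern below 0.05 m/s); the arm keeps its last pose, push and grip.
It fails at once if another thing on the bench is pushed more than 30 mm (distance of any of tumbler, paddle, tweezers, jar, mould, reamer, bowl from where it was at the start of the episode above 0.03 m).
It fails at once if the lantern is tipped over (angle between lantern_grip's own z axis and vertical above 0.9 rad).
It also fails if it takes over 64 s, if anything falls off the work surface, if the arm or the gripper's body presses on something with over 40 N, if the wrist force passes 120 N, or if a joint passes its speed limit or range.

## Working session

There is one attempt and no reset: what is moved stays moved. The work goes in short steps, each a Python script; the robot and the scene stay as the last script left them, time stands still between calls to the robot, and variables do not carry over. Pictures are saved under pics/ and viewed, and the job is handed in when it is done.

```bash
ls; mkdir -p pics; cat > h.py <<'E'
import numpy as np, cv2
from plant import robot
def save(f,name):
    cv2.imwrite('pics/'+name+'.png', cv2.cvtColor(f['image'],cv2.COLOR_RGB2BGR))
def cam(f):
    K=np.array([[f['fx'],0,f['cx']],[0,f['fy'],f['cy']],[0,0,1.]]); return K,np.array(f['dist_coeffs'],float),np.array(f['R']),np.array(f['t'])
def ray(f,u,v):
    K,d,R,t=cam(f)
    p=cv2.undistortPoints(np.array([[[u,v]]],float),K,d)[0,0]
    return -R.T@t, R.T@np.array([p[0],p[1],1.])
def onz(f,u,v,z):
    c,r=ray(f,u,v); return c+r*(z-c[2])/r[2]
def proj(f,X):
    K,d,R,t=cam(f)
    return cv2.projectPoints(np.atleast_2d(np.array(X,float)),cv2.Rodrigues(R)[0],t,K,d)[0][:,0]
def pt(f,u,v):
    c,r=ray(f,u,v); return c+r*f['range_z'][int(v),int(u)]
E
python3 - <<'E'
from h import *
import pickle
for n in ['scene','top','wrist']:
    f=robot.grab_frame(n); save(f,n+'0'); pickle.dump(f,open(n+'0.pkl','wb'))
    print(n,f['fx'],f['t'],-f['R'].T@f['t'],f['dist_coeffs'])
s=robot.sense(); print(s['t'],s['tcp_pos'],s['tcp_rot'],s['opening'],robot.nose_length,s['wrist_force'])
E
```

```text
pics
scene 408.91721419006103 [-0.07000643 -0.23722361  1.5519356 ] [ 1.25702764 -0.25167346  0.90896756] [0.01577485 0.         0.         0.         0.        ]
top 489.88668596586695 [-0.04854456  0.51968218  1.68730181] [ 0.40058588 -0.02412266  1.71998912] [-0.19546043  0.          0.          0.          0.        ]
wrist 271.5067300597131 [-0.67272732 -0.03831025  0.37827341] [ 0.32668922 -0.59361576  0.37150366] [-0.0073371  0.         0.         0.         0.       ]
0.15 [ 0.25884425 -0.62291455  0.21891315] [ 3.14153858e+00  1.48376021e-03 -1.17700156e+00] 0.9977509518762578 0.011 [-0.91468191  0.38642736  0.49557528]
```

View pics/scene0.png

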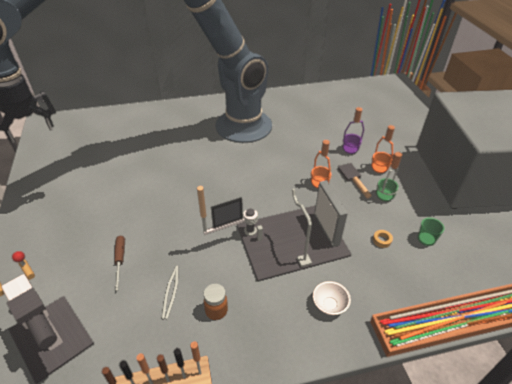

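View pics/top0.png

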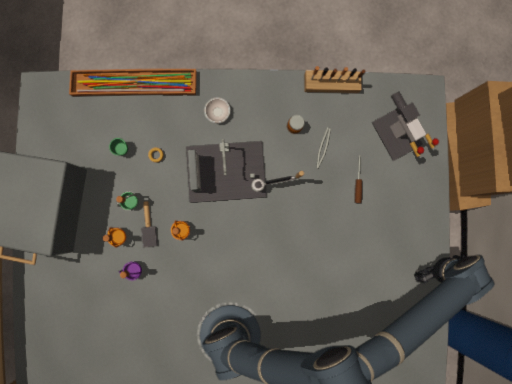

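```bash
python3 - <<'E'
import cv2
a=cv2.imread('pics/scene0.png');b=cv2.imread('pics/top0.png')
cv2.imwrite('pics/s_l.png',cv2.resize(a[100:260,300:460],None,fx=4.5,fy=3.7*4.5/4.5 if 0 else 3.7,interpolation=cv2.INTER_CUBIC))
cv2.imwrite('pics/t_l.png',cv2.resize(b[130:290,60:270],None,fx=3.7,fy=3.7,interpolation=cv2.INTER_CUBIC))
cv2.imwrite('pics/s_v.png',cv2.resize(a[170:290,180:360],None,fx=4.4,fy=4.4,interpolation=cv2.INTER_CUBIC))
cv2.imwrite('pics/t_v.png',cv2.resize(b[120:220,170:340],None,fx=4.6,fy=4.6,interpolation=cv2.INTER_CUBIC))
E
```

```text
(no output)
```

View pics/s_l.png

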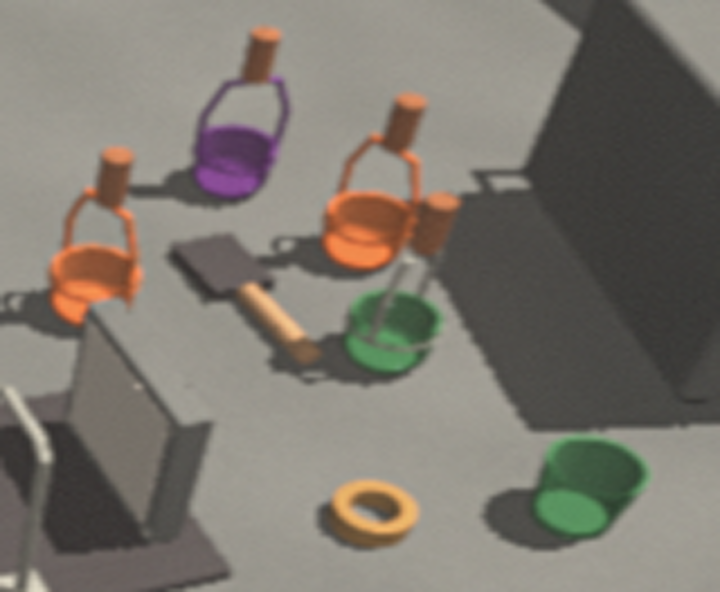

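View pics/t_l.png

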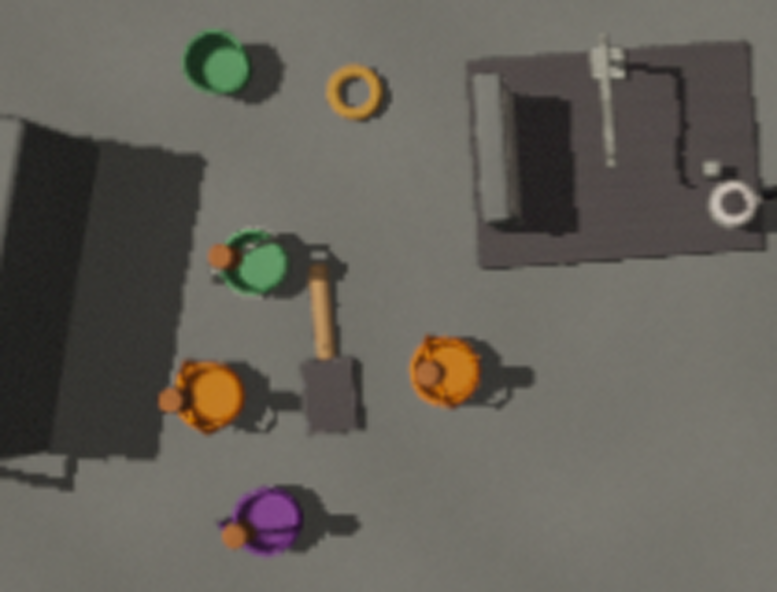

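View pics/s_v.png

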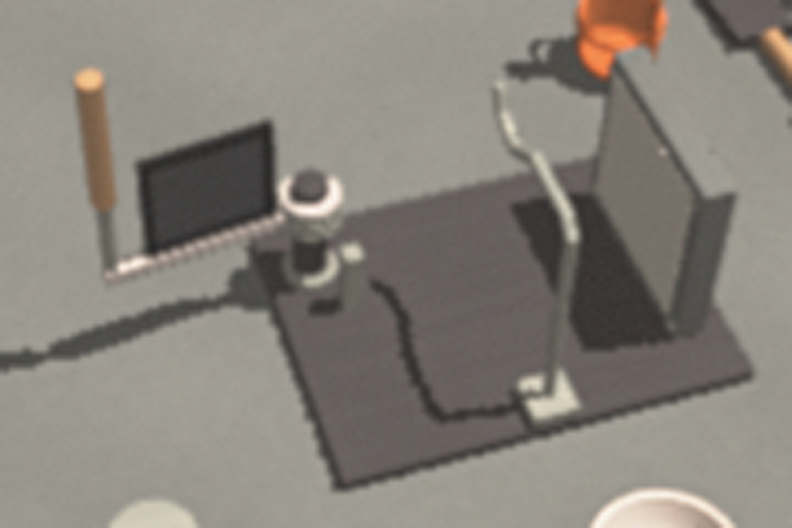

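View pics/t_v.png

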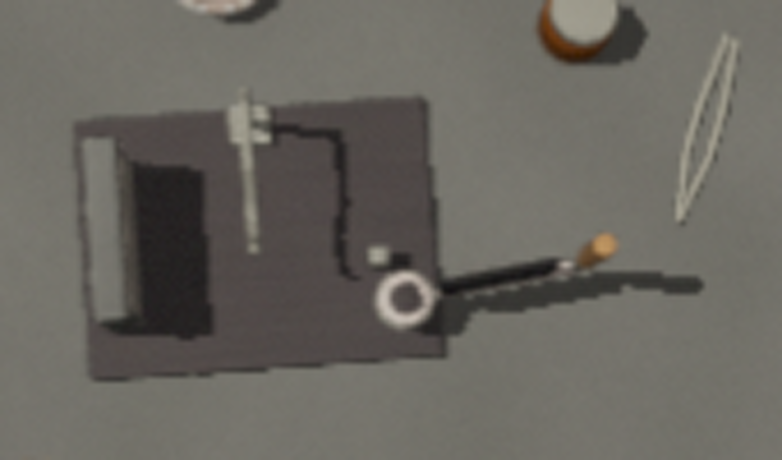

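```bash
python3 - <<'E'
from h import *
import pickle
T=pickle.load(open('top0.pkl','rb'));S=pickle.load(open('scene0.pkl','rb'))
c=[onz(T,170+(u+.5)/4.6-.5,120+(v+.5)/4.6-.5,.012) for u,v in [(75,122),(427,97),(447,355),(93,380)]]
c=np.array(c)[:,:2]; print('corners',c.round(4)); print('centre',c.mean(0), 'sides',[np.linalg.norm(c[i]-c[i-1]).round(4) for i in range(4)])
for a,b in [(1,0),(2,3)]: 
    d=c[b]-c[a]; print('yaw y-edge',np.arctan2(-d[0],d[1]))
for a,b in [(3,0),(2,1)]:
    d=c[b]-c[a]; print('yaw x-edge',np.arctan2(d[1],d[0]))
# wood grips masks
def tri(us,ut):
    c1,r1=ray(S,*us);c2,r2=ray(T,*ut)
    A=np.stack([r1,-r2],1);k=np.linalg.lstsq(A,c2-c1,rcond=None)[0]
    p,q=c1+k[0]*r1,c2+k[1]*r2
    return (p+q)/2,np.linalg.norm(p-q)
sc=lambda u,v,ox,oy,fx,fy:(ox+(u+.5)/fx-.5,oy+(v+.5)/fy-.5)
s=lambda u,v:sc(u,v,300,100,4.5,3.7); t=lambda u,v:sc(u,v,60,130,3.7,3.7)
print('grip top two-view',tri(s(441,201),t(220,254)))
print('grip top z.172: S',onz(S,*s(441,201),.172),'T',onz(T,*t(220,254),.172))
# handle top z .235
s2=lambda u,v:sc(u,v,180,170,4.4,4.4); t2=lambda u,v:sc(u,v,170,120,4.6,4.6)
print('handle top', onz(S,*s2(89,78),.235), onz(T,*t2(604,244),.235),tri(s2(89,78),t2(604,244)))
print('pivot top', onz(S,*s2(310,180),.096), onz(T,*t2(404,298),.096))
print('hook tip', onz(S,*s2(498,86),.182), onz(T,*t2(252,248),.182))
print('post top', onz(S,*s2(572,235),.178), onz(T,*t2(247,100),.178))
for n,(u,v) in {'cup centre floor':t(265,265),'paddle end':t(320,268),'paddle hd':t(330,395),'ring':t(354,91),'tumbler':t(217,62)}.items(): print(n,onz(T,u,v,.0))
print('bowl',onz(T,217,111,.03),'jar',onz(T,296,124,.08), 'reamer',onz(T,359,190,.0),'tweez',onz(T,322,160,0),onz(T,328,130,0))
print('orange near',onz(T,*t(429,372),.172),'box',onz(T,84,165,.0))
E
```

```text
corners [[ 0.6653  0.1608]
 [ 0.6866 -0.1089]
 [ 0.4887 -0.1248]
 [ 0.4677  0.1439]]
centre [0.57707621 0.01773459] sides [np.float64(0.1983), np.float64(0.2706), np.float64(0.1986), np.float64(0.2695)]
yaw y-edge 0.0789345234006104
yaw y-edge 0.0780459106595611
yaw x-edge 0.08539819460320511
yaw x-edge 0.080064521952473
grip top two-view (array([0.47112185, 0.35385836, 0.17502677]), np.float64(0.0026021391377785705))
grip top z.172: S [0.46762262 0.35497681 0.172     ] T [0.4718564  0.35579947 0.172     ]
handle top [ 0.54677678 -0.21669798  0.235     ] [ 0.55177254 -0.21603996  0.235     ] (array([ 0.55125735, -0.21621871,  0.2390697 ]), np.float64(0.0014148262001639114))
pivot top [ 0.52023829 -0.08932     0.096     ] [ 0.52541432 -0.08857548  0.096     ]
hook tip [0.54980969 0.0162341  0.182     ] [0.55239753 0.01923418 0.182     ]
post top [0.66529519 0.02309108 0.178     ] [0.65565527 0.02387064 0.178     ]
cup centre floor [0.46965085 0.35375737 0.        ]
paddle end [0.46729482 0.30028497 0.        ]
paddle hd [0.34643504 0.2887826  0.        ]
ring [0.63766926 0.27097037 0.        ]
tumbler [0.66569897 0.40617644 0.        ]
bowl [0.78808761 0.05189172 0.03      ] jar [ 0.73427394 -0.22008129  0.08      ] reamer [ 0.51558705 -0.45559009  0.        ] tweez [ 0.6217097  -0.32226286  0.        ] [ 0.73053233 -0.34517295  0.        ]
orange near [0.37257592 0.17229815 0.172     ] box [0.59828081 0.53089499 0.        ]
```

```bash
python3 - <<'E'
from h import *
import pickle
robot.move_straight([.259,-.623,.40],vel=.3)
robot.goto([.44,.20,.40],[np.pi,0,0])
f=robot.grab_frame('wrist'); save(f,'w1'); pickle.dump(f,open('w1.pkl','wb'))
s=robot.sense(); print(s['t'],s['tcp_pos'],s['joint_pos'])
g=[.4715,.3545]
print(proj(f,[g+[.172],g+[.117],g+[.05],g+[0]]))
for y in [np.pi/2+.081,-np.pi/2+.081]:
  for p in [[*g,.3],[.5,.015,.3],[.577,.02,.19]]:
    print(y,p,robot.inverse_kinematics(p,[np.pi,0,y]))
E
```

```text
3.9083 [0.44055683 0.19923363 0.39989818] [ 0.59729706  0.19263718 -1.26351573  1.64588183  0.18484921  1.4391249
 -0.68702964]
[[280.70595914  46.68870922]
 [277.33744649  55.55052778]
 [274.27909872  63.59767778]
 [272.50158656  68.27525298]]
1.6517963267948965 [0.4715, 0.3545, 0.3] [ 0.09511089  0.50884506 -1.17261513  1.59288578  0.47699485  1.36112409
  0.51783792]
1.6517963267948965 [0.5, 0.015, 0.3] [ 0.95963405  0.39949668 -1.37273992  1.7812511   0.40688532  1.30020782
  1.14044156]
1.6517963267948965 [0.577, 0.02, 0.19] [ 0.77054183  0.7239571  -1.33813589  1.75872057  0.73886184  1.27657755
  0.89958012]
-1.4897963267948966 [0.4715, 0.3545, 0.3] [-0.08082031  0.38740912 -0.85480991  1.6011773   0.30106687  1.29118903
 -2.47261503]
-1.4897963267948966 [0.5, 0.015, 0.3] [ 0.70376917  0.22368505 -0.94966321  1.7897807   0.1928538   1.22618002
 -1.78958031]
-1.4897963267948966 [0.577, 0.02, 0.19] [ 0.46764914  0.44258768 -0.76206533  1.77285816  0.34488986  1.06458034
 -1.90627296]
```

View pics/w1.png

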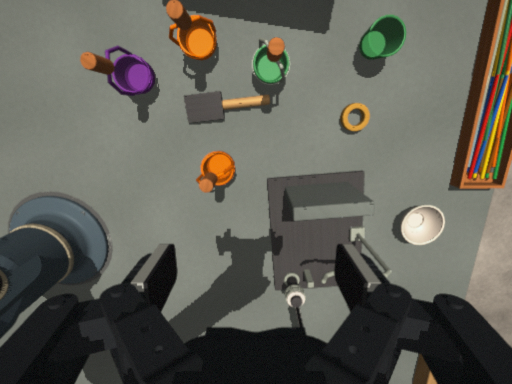

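```bash
python3 - <<'E'
import cv2
a=cv2.imread('pics/w1.png')
cv2.imwrite('pics/w1c.png',cv2.resize(a[25:95,235:315],None,fx=8,fy=8,interpolation=cv2.INTER_CUBIC))
E
```

```text
(no output)
```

View pics/w1c.png

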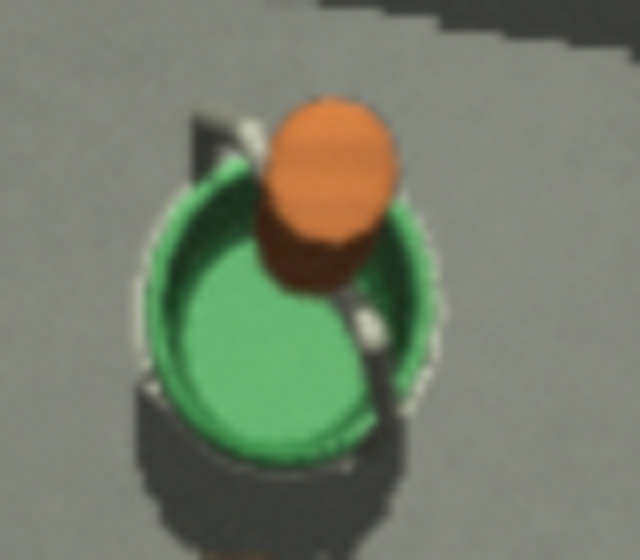

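```bash
python3 - <<'E'
from h import *
import pickle
f=pickle.load(open('w1.pkl','rb'))
p=lambda u,v:(235+(u+.5)/8-.5,25+(v+.5)/8-.5)
a=onz(f,*p(243,128),.087);b=onz(f,*p(378,340),.087);print(a,b,np.linalg.norm(a-b),(a+b)/2)
d=a-b;print('bail az',np.arctan2(d[1],d[0]))
print('grip top',onz(f,*p(333,170),.172))
# rim feet, width 66
a=onz(f,*p(200,165),.055);b=onz(f,*p(392,415),.055);print(a,b,np.linalg.norm(a-b));d=a-b;print(np.arctan2(d[1],d[0]))
for psi in np.radians([90,110,120,130,140,150]):
    u=np.array([np.cos(psi),np.sin(psi)]);g=np.array([.4715,.3545])
    P=[[*(g+s*w*u),z] for s in (1,-1) for w,z in ((.02,.12),(.033,.087),(.033,.05))]
    print(np.degrees(psi),((proj(f,P)-[235,25]+.5)*8).round().astype(int).tolist())
E
```

```text
[0.45430859 0.38081617 0.087     ] [0.48105141 0.34363412 0.087     ] 0.04580047853422067 [0.46768    0.36222514 0.087     ]
bail az 2.1943186869525286
grip top [0.46580014 0.35550094 0.172     ]
[0.4465489  0.38135352 0.055     ] [0.4872282  0.33385412 0.055     ] 0.0625379733817937
2.279004111247229
90.0 [[346, 121], [334, 89], [321, 138], [342, 366], [328, 462], [316, 481]]
110.0 [[308, 128], [275, 101], [266, 149], [379, 359], [385, 451], [368, 471]]
119.99999999999999 [[290, 138], [247, 115], [241, 162], [397, 350], [411, 438], [393, 459]]
130.0 [[274, 150], [222, 135], [218, 180], [413, 338], [436, 420], [415, 442]]
140.0 [[260, 166], [201, 158], [199, 201], [427, 323], [457, 398], [435, 421]]
150.0 [[248, 184], [184, 186], [183, 227], [438, 306], [474, 372], [451, 397]]
```

```bash
python3 - <<'E'
from h import *
import pickle
robot.move_joints([-.645,.15,-.05,1.7,.02,1.29,-1.2])
s=robot.sense(); print(s['tcp_pos'],s['tcp_rot'])
q=robot.inverse_kinematics([.47,.3545,.28],[np.pi,0,-.94]); print(q)
robot.goto([.47,.3545,.28],[np.pi,0,-.94])
f=robot.grab_frame('wrist'); save(f,'w2'); pickle.dump(f,open('w2.pkl','wb'))
t=robot.grab_frame('top'); save(t,'t2'); s=robot.sense(); print(s['t'],s['tcp_pos'],s['tcp_rot'])
for p,y in [([.5,.015,.3],-1.49),([.577,.02,.19],-1.49)]:
    print(robot.inverse_kinematics(p,[np.pi,0,y]))
a=cv2.cvtColor(f['image'],cv2.COLOR_RGB2BGR)
cv2.imwrite('pics/w2b.png',cv2.resize(a,(800,600)))
g=[.4715,.3545];print(proj(f,[g+[.172]]))
E
```

```text
[0.43934612 0.30173573 0.33939215] [ 3.13882137 -0.01165661 -0.5002187 ]
[-0.7002946   0.28130946 -0.02223063  1.66786013  0.0066406   1.19249653
 -1.66410435]
5.8833 [0.47068745 0.3536733  0.28143993] [-3.13962754e+00 -8.31121806e-05 -9.40049216e-01]
[-0.34150227  0.10931855  0.25084036  1.84098353 -0.02911848  1.19483068
 -1.57140369]
[-0.29074338  0.33931488  0.23298256  1.81694288 -0.09170244  0.99576341
 -1.51063549]
[[256.7678449  189.19403506]]
```

View pics/w2b.png

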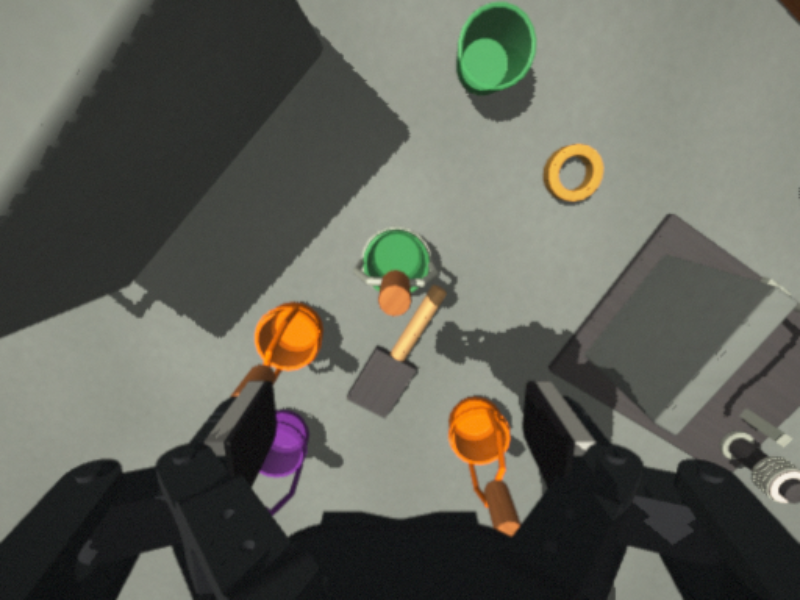

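```bash
python3 - <<'E'
import cv2
a=cv2.imread('pics/w2.png')
cv2.imwrite('pics/w2c.png',cv2.resize(a[138:208,220:300],None,fx=9,fy=8,interpolation=cv2.INTER_CUBIC)[:, :])
E
```

```text
(no output)
```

View pics/w2c.png

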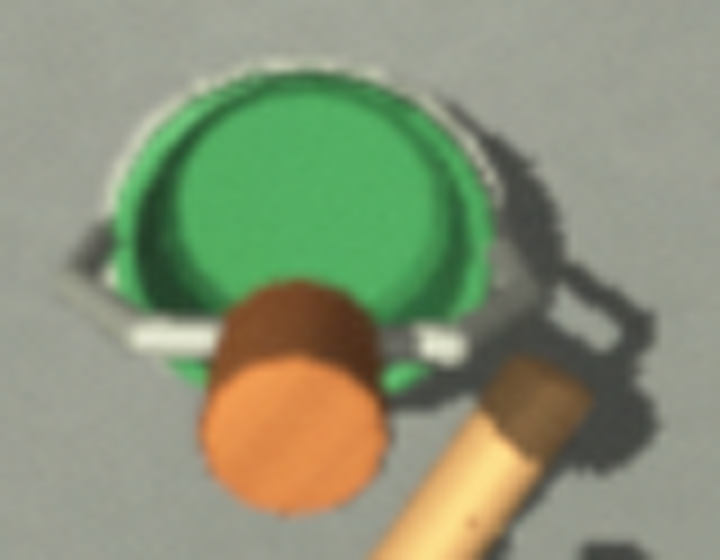

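```bash
python3 - <<'E'
from h import *
import pickle
f=pickle.load(open('w2.pkl','rb'))
p=lambda u,v:(220+(u+.5)/9-.5,138+(v+.5)/8-.5)
def line(A,B,z):
    a=onz(f,*p(*A),z);b=onz(f,*p(*B),z);d=a-b;print(a,b,(a+b)/2,np.linalg.norm(d),np.arctan2(d[1],d[0]))
line((133,335),(465,346),.122)
line((70,270),(535,285),.087)
print(onz(f,*p(296,438),.172))
E
```

```text
[0.45440153 0.37432173 0.122     ] [0.47865174 0.33833884 0.122     ] [0.46652663 0.35633029 0.122     ] 0.043391714224895295 2.163815492999936
[0.44945081 0.38507323 0.087     ] [0.4869899  0.32953117 0.087     ] [0.46822036 0.3573022  0.087     ] 0.06703808104331709 2.1651419468636313
[0.46633901 0.35607483 0.172     ]
```

```bash
python3 - <<'E'
from h import *
O=[np.pi,0,-.977]
robot.move_straight([.4675,.356,.22],vel=.15,attitude=O)
print(robot.move_straight([.4675,.356,.146],vel=.1,contact_N=6))
s=robot.sense();print(s['tcp_pos'],s['wrist_force'])
robot.grip(0.0,strength=40); s=robot.sense();print(s['opening'],s['wrist_force'],s['tcp_pos'])
robot.move_straight([.4675,.356,.35],vel=.15)
s=robot.sense();print(s['t'],s['opening'],s['wrist_force'],s['tcp_pos'])
for n in ['scene','wrist']: save(robot.grab_frame(n),n+'3')
a=cv2.imread('pics/scene3.png');b=cv2.imread('pics/wrist3.png')
cv2.imwrite('pics/m3.png',np.hstack([cv2.resize(a[80:280,280:480],(400,400)),cv2.resize(b,(400,400))]))
E
```

```text
False
[0.46796056 0.35638167 0.14666258] [ 0.3772736   1.38592072 -0.23852524]
0.23804602079997275 [ 0.76033967 -0.56180882  2.62040215] [0.46778052 0.3561041  0.14637282]
9.45 0.23887163554777294 [ 0.25980294 -0.05293436 -2.44198896] [0.46714316 0.35566759 0.34890751]
```

View pics/m3.png

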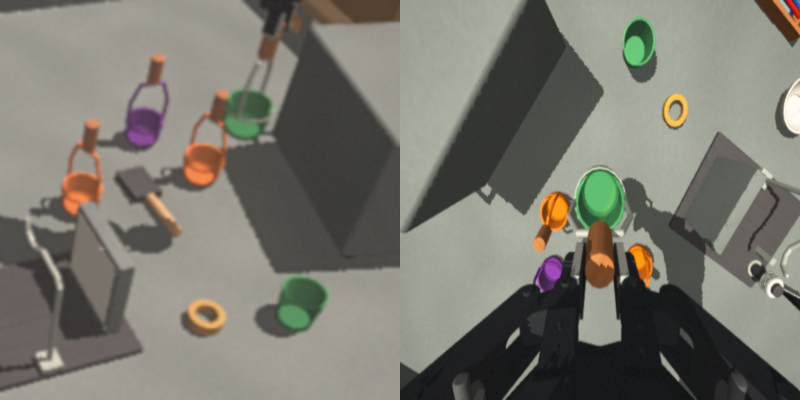

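```bash
cat >> h.py <<'E'
seat=np.array([.577,.0195]); yv=.081
ex=np.array([np.cos(yv),np.sin(yv)]); ey=np.array([-np.sin(yv),np.cos(yv)])
OV=[np.pi,0,-np.pi/2+yv]
def V(x,y,z): return [*(seat+x*ex+y*ey),z]
E
python3 - <<'E'
from h import *
import pickle
robot.goto(V(-.10,0,.36),OV)
robot.move_straight(V(-.10,0,.224),vel=.15)
s=robot.sense();print(s['t'],s['opening'],s['wrist_force'],s['tcp_pos'],s['tcp_rot'])
robot.sleep(.3)
for n in ['scene','wrist','top']:
    f=robot.grab_frame(n); save(f,n+'4'); pickle.dump(f,open(n+'4.pkl','wb'))
a=cv2.imread('pics/scene4.png');b=cv2.imread('pics/wrist4.png')
cv2.imwrite('pics/m4.png',np.hstack([cv2.resize(a[140:280,220:360],(400,400),interpolation=cv2.INTER_CUBIC),cv2.resize(b,(400,400))]))
E
```

```text
11.9083 0.23303471050985897 [-0.78795063  0.0354966  -0.08163013] [0.4780746  0.01163694 0.22476858] [-3.13990307e+00  9.28824160e-05 -1.48947626e+00]
```

View pics/m4.png

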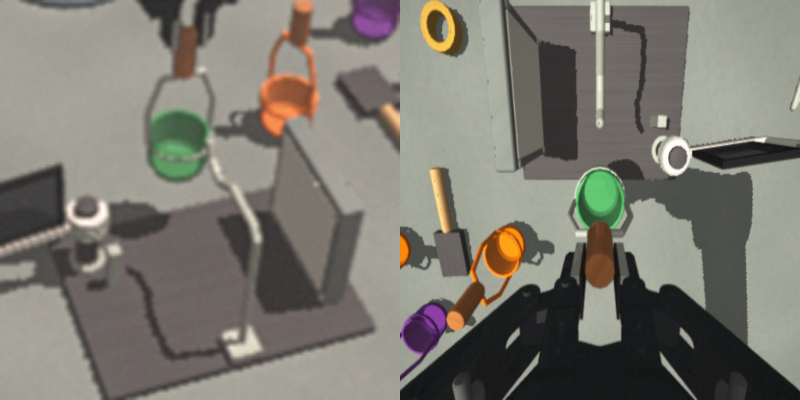

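View pics/wrist4.png

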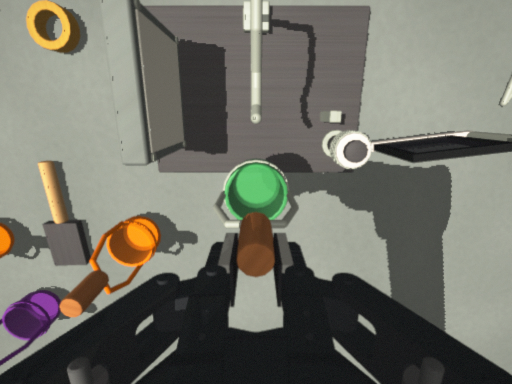

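```bash
python3 - <<'E'
from h import *
import pickle
f=pickle.load(open('wrist4.pkl','rb'))
tip=onz(f,256,118,.180);w=onz(f,255.5,224,.198)
for p in (tip,w,onz(f,256,60,.178),onz(f,256,20,.178)):
    d=p[:2]-seat;print(p,d@ex,d@ey)
E
```

```text
[0.54742155 0.0175143  0.18      ] -0.02964213864368621 0.00041404804037344214
[0.47530634 0.01204864 0.198     ] -0.10196313353997509 0.0008012495606218772
[0.58446439 0.02052153 0.178     ] 0.007522569352180996 0.0004142261084290669
[0.60775658 0.02241514 0.178     ] 0.03089160554333667 0.0004170214572722968
```

```bash
python3 - <<'E'
from h import *
import pickle
print(robot.move_straight(V(.001,0.0,.224),vel=.08,contact_N=4))
s=robot.sense();print(s['t'],s['wrist_force'],s['tcp_pos'],s['opening'])
print(robot.move_straight(V(.001,0.0,.188),vel=.04,contact_N=1.5))
s=robot.sense();print(s['t'],s['wrist_force'],s['tcp_pos'],s['opening'])
robot.sleep(.2)
for n in ['scene','wrist']:
    f=robot.grab_frame(n); save(f,n+'5'); pickle.dump(f,open(n+'5.pkl','wb'))
a=cv2.imread('pics/scene5.png');b=cv2.imread('pics/wrist5.png')
cv2.imwrite('pics/m5.png',np.hstack([cv2.resize(a[140:280,220:360],(400,400),interpolation=cv2.INTER_CUBIC),cv2.resize(b,(400,400))]))
E
```

```text
False
13.775 [-0.836507    0.31000861 -1.40414019] [0.57757329 0.01951888 0.22407812] 0.23694002925769028
True
14.5417 [ 0.26304255 -0.61093902  4.51155738] [0.57755183 0.019577   0.19075334] 0.23536438296087484
```

View pics/m5.png

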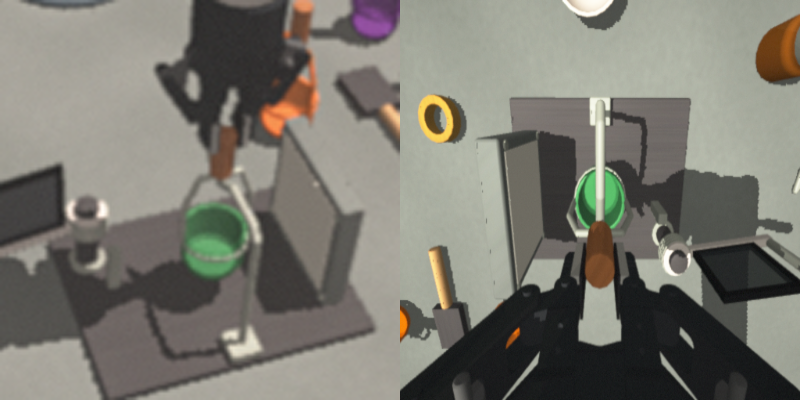

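```bash
python3 - <<'E'
from h import *
import pickle
p=V(.001,0.0,.190)
robot.grip(.7)
s=robot.sense();print(s['t'],s['wrist_force'],s['tcp_pos'],s['opening'])
robot.move_straight(V(.001,0.0,.30),vel=.12)
robot.sleep(.3)
for n in ['scene','wrist']:
    f=robot.grab_frame(n); save(f,n+'6'); pickle.dump(f,open(n+'6.pkl','wb'))
a=cv2.imread('pics/scene6.png');b=cv2.imread('pics/wrist6.png')
cv2.imwrite('pics/m6.png',np.hstack([cv2.resize(a[140:280,220:360],(400,400),interpolation=cv2.INTER_CUBIC),cv2.resize(b,(400,400))]))
print(robot.sense()['t'])
E
```

```text
15.3 [-0.30535697  0.24575152  0.33738636] [0.57642354 0.01960012 0.18977854] 0.696522788781897
16.7667
```

View pics/m6.png

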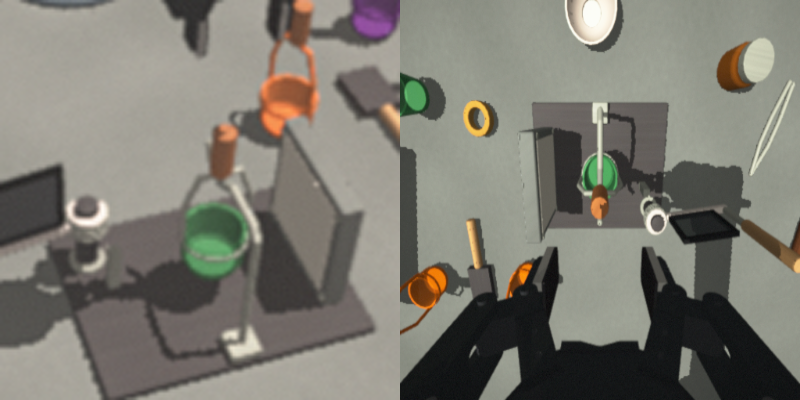

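```bash
cat >> h.py <<'E'
piv=seat-.06*ex-.105*ey
def H(th,z,r=.13):
    a=-np.pi/2+.12+th+yv
    return [piv[0]+r*np.cos(a),piv[1]+r*np.sin(a),z]
E
python3 - <<'E'
from h import *
import pickle
print(H(0,.2),H(1.45,.2))
for th in (0,.5,1,1.45): print(robot.inverse_kinematics(H(th,.202),OV))
robot.move_straight(V(.001,0,.36),vel=.2)
robot.move_straight(H(0,.36),vel=.2)
f=robot.grab_frame('wrist'); save(f,'w7'); pickle.dump(f,open('w7.pkl','wb'))
print(robot.sense()['t'],proj(f,[H(0,.235)]))
E
```

```text
[np.float64(0.5516468339634274), np.float64(-0.21739318752768172), 0.2] [np.float64(0.6552745284286476), np.float64(-0.07959512028722307), 0.2]
[ 0.00556512  0.3624375   0.38897037  1.77471006 -0.1570283   1.0348905
 -1.03759638]
[-0.03186478  0.43591906  0.3689545   1.66495299 -0.17417172  1.07320583
 -1.10075163]
[-0.09882827  0.47189864  0.34770627  1.60623701 -0.17520581  1.09430172
 -1.19534974]
[-0.17074516  0.46778514  0.32388872  1.60815247 -0.16237924  1.09223529
 -1.29411273]
18.6083 [[257.62846677 185.71871904]]
```

View pics/w7.png

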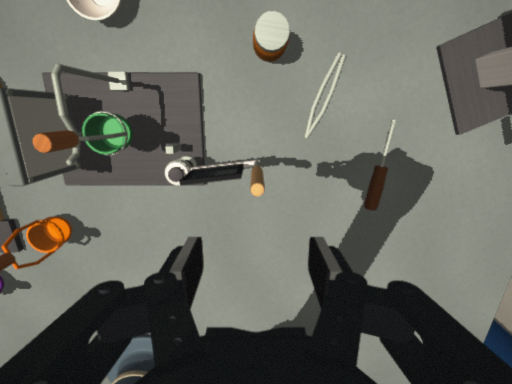

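```bash
python3 - <<'E'
from h import *
print(robot.move_straight(H(0,.202),vel=.15,contact_N=6))
robot.grip(0.0,strength=40)
s=robot.sense();print(s['t'],s['wrist_force'],s['tcp_pos'],s['opening'])
save(robot.grab_frame('wrist'),'w8')
for th in np.linspace(.12,.48,4):
    robot.move_straight(H(th,.202),vel=.08)
    s=robot.sense();print(round(th,2),s['t'],s['wrist_force'].round(2),s['tcp_pos'].round(4),s['opening'])
save(robot.grab_frame('scene'),'s8');f=robot.grab_frame('top');save(f,'t8')
a=cv2.imread('pics/s8.png');b=cv2.imread('pics/w8.png')
cv2.imwrite('pics/m8.png',np.hstack([cv2.resize(a[140:300,180:340],(400,400),interpolation=cv2.INTER_CUBIC),cv2.resize(b,(400,400))]))
E
```

```text
False
20.275 [ 0.4397865  -0.82182397  2.49951747] [ 0.55192041 -0.217756    0.20257651] 0.16760626187053385
0.12 20.6667 [ 0.74 -1.05  4.01] [ 0.5683 -0.2136  0.2025] 0.16655254749660764
0.24 21.0083 [ 2.66 -2.72  4.13] [ 0.5824 -0.2083  0.2025] 0.1722013777543017
0.36 21.35 [ 1.22 -4.54  5.43] [ 0.5957 -0.2015  0.2025] 0.16872885267651802
0.48 21.6917 [ 3.87 -6.4   3.29] [ 0.6091 -0.1929  0.2025] 0.1686503544528261
```

View pics/m8.png

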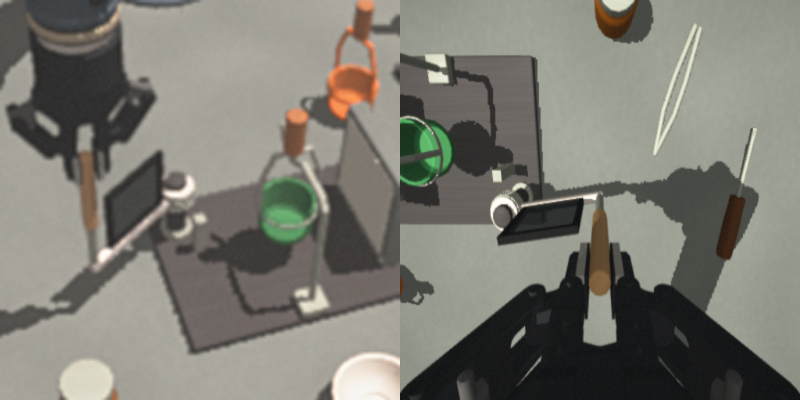

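```bash
python3 - <<'E'
from h import *
off=.002*ex
for th in np.append(np.linspace(.6,1.32,7),1.40):
    p=np.array(H(th,.202)); p[:2]+=off
    robot.move_straight(p,vel=.08)
    s=robot.sense();a=-np.pi/2+.12+th+yv; er=np.array([np.cos(a),np.sin(a)]);et=np.array([-er[1],er[0]])
    F=s['wrist_force'][:2]; print(round(th,2),round(s['t'],2),'rad',round(F@er,2),'tan',round(F@et,2),'z',s['wrist_force'][2].round(1),'err',((s['tcp_pos']-p)*1000).round(1))
    off=off+er*np.clip(F@er*.0002,-.001,.001)
print('off',off)
E
```

```text
0.6 22.16 rad 6.67 tan -2.85 z 3.9 err [ 1.6 -1.5  0.6]
0.72 22.5 rad 6.66 tan -3.81 z 4.6 err [ 1.1 -1.7  0.6]
0.84 22.84 rad 6.12 tan -1.91 z 3.2 err [ 1.9 -1.   0.6]
0.96 23.18 rad 6.72 tan -2.1 z 2.7 err [ 2.3 -0.7  0.6]
1.08 23.52 rad 6.48 tan -4.67 z 3.4 err [ 2.  -1.3  0.6]
1.2 23.87 rad 6.54 tan -3.27 z 2.6 err [ 2.7 -0.4  0.6]
1.32 24.21 rad 19.33 tan -3.55 z -1.6 err [7.8 0.5 1.6]
1.4 24.49 rad 16.45 tan -3.48 z -0.4 err [7.1 1.1 1.5]
off [ 0.00923004 -0.00251729]
```

```bash
python3 - <<'E'
from h import *
import pickle
s=robot.sense();print(s['t'],s['wrist_force'],s['tcp_pos'],s['tcp_rot'],s['opening'])
for n in ['scene','wrist','top']:
    f=robot.grab_frame(n); save(f,n+'9'); pickle.dump(f,open(n+'9.pkl','wb'))
a=cv2.imread('pics/scene9.png');b=cv2.imread('pics/wrist9.png')
cv2.imwrite('pics/m9.png',np.hstack([cv2.resize(a[140:300,180:340],(400,400),interpolation=cv2.INTER_CUBIC),cv2.resize(b,(400,400))]))
E
```

```text
24.4917 [16.55067958 -2.98282903 -0.3783014 ] [ 0.67091377 -0.08753139  0.20354796] [-3.12926874e+00 -2.92565668e-03 -1.48738425e+00] -0.001020646608826664
```

View pics/m9.png

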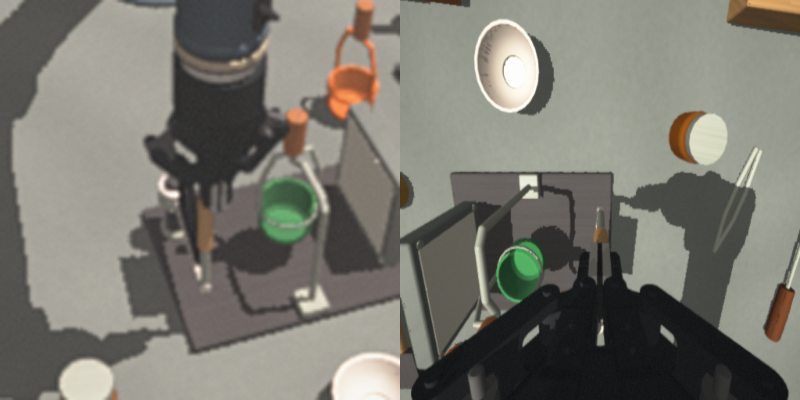

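```bash
python3 - <<'E'
from h import *
import pickle
p=robot.sense()['tcp_pos']
robot.move_straight([p[0]+.04,p[1],p[2]],vel=.08)
s=robot.sense();print(s['t'],s['wrist_force'],s['tcp_pos'])
robot.move_straight([p[0]+.04,p[1],.36],vel=.2)
robot.grip(.7,strength=80)
robot.goto(H(0,.36),[np.pi,0,.2])
for n in ['scene','wrist','top']:
    f=robot.grab_frame(n); save(f,n+'10'); pickle.dump(f,open(n+'10.pkl','wb'))
s=robot.sense();print(s['t'],s['wrist_force'],s['tcp_pos'],s['joint_pos'])
a=cv2.imread('pics/scene10.png');b=cv2.imread('pics/wrist10.png')
cv2.imwrite('pics/m10.png',np.hstack([cv2.resize(a[140:300,180:340],(400,400),interpolation=cv2.INTER_CUBIC),cv2.resize(b,(400,400))]))
E
```

```text
25.3833 [-0.76862169 -0.05347416 -0.4658283 ] [ 0.71001807 -0.08795337  0.20281913]
28.675 [ 0.10467228 -0.40048776 -0.10024499] [ 0.55195496 -0.21707961  0.35981682] [ 0.20397042  0.2442282   0.12626275  1.54112621 -0.03113954  1.35842957
  0.53349447]
```

View pics/m10.png

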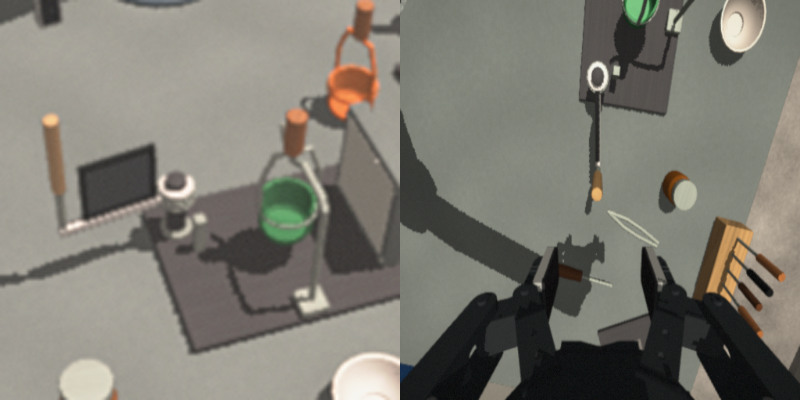

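View pics/top10.png

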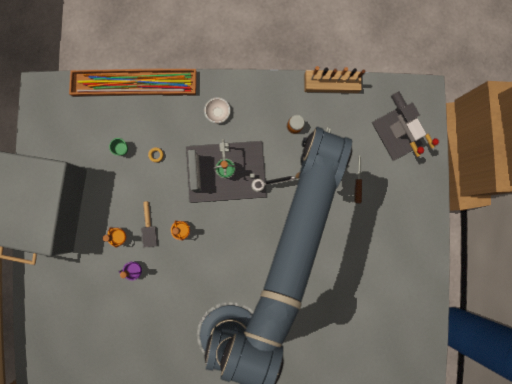

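```bash
python3 - <<'E'
from h import *
import pickle
f=pickle.load(open('wrist10.pkl','rb'))
a=f['image'].astype(int); hsv=cv2.cvtColor(f['image'],cv2.COLOR_RGB2HSV)
m=((hsv[...,0]<22)&(hsv[...,1]>110)&(hsv[...,2]>150)).astype(np.uint8)
m[:150]=0;m[200:]=0;m[:,:225]=0;m[:,275:]=0
ys,xs=np.nonzero(m);print(xs.min(),xs.max(),ys.min(),ys.max())
print('pred',proj(f,[H(0,.235)]))
b=cv2.cvtColor(f['image'],cv2.COLOR_RGB2BGR)
cv2.imwrite('pics/w10c.png',cv2.resize(b[145:205,225:285],None,fx=9,fy=9,interpolation=cv2.INTER_CUBIC))
for th in (0,.5,1,1.45): print(robot.inverse_kinematics(H(th,.198),[np.pi,0,.2+th]))
E
```

```text
245 258 179 192
pred [[256.01516001 188.01318223]]
[ 0.21616931  0.35333934  0.11373728  1.7666811  -0.04598775  1.02414133
  0.54685342]
[ 0.21061004  0.42528299  0.03354759  1.65395157 -0.01584071  1.06262291
  0.94887953]
[ 0.18303361  0.46386535 -0.05394934  1.59201445  0.02726468  1.08644838
  1.32207798]
[ 0.16686846  0.46732018 -0.15555995  1.59018783  0.07879381  1.09022798
  1.6412765 ]
```

View pics/w10c.png

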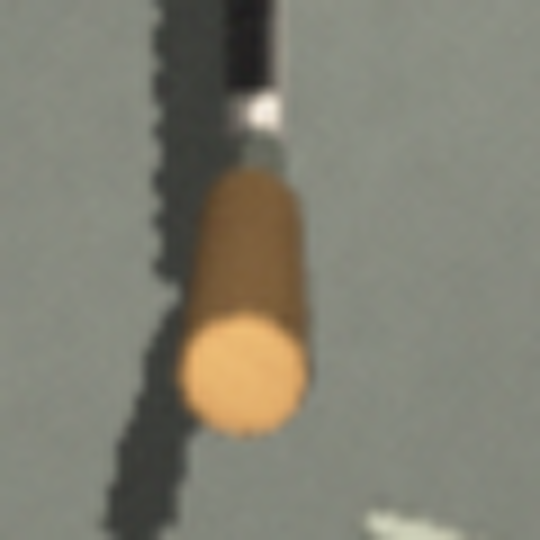

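```bash
cat >> h.py <<'E'
piv=piv+np.array([-.003,.001])
def step(th,thc=None,vel=.08,dr=0.,z=.198):
    thc=th if thc is None else thc
    p=np.array(H(th,z,.13+dr)); robot.move_straight(p,vel=vel,attitude=[np.pi,0,.2+thc])
    s=robot.sense();a=-np.pi/2+.12+th+yv; er=np.array([np.cos(a),np.sin(a)]);et=np.array([-er[1],er[0]])
    F=s['wrist_force'][:2]; e=(s['tcp_pos']-p)[:2]*1000
    print(round(th,3),round(s['t'],2),'rad',round(F@er,2),'tan',round(F@et,2),'z',s['wrist_force'][2].round(1),'err r,t',(e@er).round(1),(e@et).round(1),'op',round(s['opening'],3))
    return s
E
python3 - <<'E'
from h import *
O=[np.pi,0,.2]
print(robot.move_straight(H(0,.30),vel=.15,attitude=O))
print(robot.move_straight(H(0,.198),vel=.12,contact_N=6))
robot.grip(0.0,strength=80)
s=robot.sense();print(s['t'],s['wrist_force'],s['tcp_pos'],s['opening'])
for th in (.12,.24,.36,.48): step(th)
for n in ['scene','wrist']: save(robot.grab_frame(n),n+'11')
a=cv2.imread('pics/scene11.png');b=cv2.imread('pics/wrist11.png')
cv2.imwrite('pics/m11.png',np.hstack([cv2.resize(a[140:300,180:340],(400,400),interpolation=cv2.INTER_CUBIC),cv2.resize(b,(400,400))]))
E
```

```text
False
False
30.7167 [-0.93914167  0.04481348  4.6161332 ] [ 0.54884471 -0.21653424  0.19869608] 0.15960694535831627
0.12 31.06 rad -1.18 tan -2.16 z 5.7 err r,t 0.1 0.3 op 0.158
0.24 31.4 rad -1.77 tan -0.77 z 5.5 err r,t -0.0 0.1 op 0.157
0.36 31.74 rad -1.56 tan -1.12 z 6.2 err r,t -0.1 -0.1 op 0.156
0.48 32.08 rad -3.24 tan -1.33 z 7.2 err r,t -0.2 -0.3 op 0.158
```

View pics/m11.png

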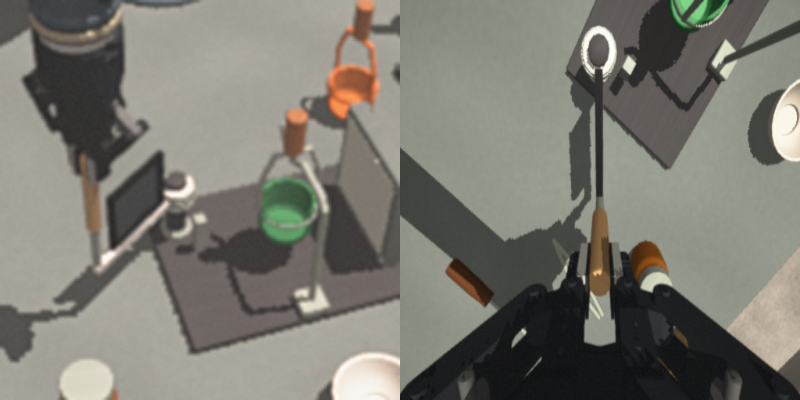

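```bash
python3 - <<'E'
from h import *
for th in np.arange(.6,1.33,.12):
    s=step(th)
    if s['opening']<.13 or np.linalg.norm(s['wrist_force'])>20: print('STOP');break
for n in ['scene','wrist']: save(robot.grab_frame(n),n+'12')
a=cv2.imread('pics/scene12.png');b=cv2.imread('pics/wrist12.png')
cv2.imwrite('pics/m12.png',np.hstack([cv2.resize(a[140:300,180:340],(400,400),interpolation=cv2.INTER_CUBIC),cv2.resize(b,(400,400))]))
E
```

```text
0.6 32.52 rad -2.89 tan -1.4 z 7.0 err r,t -0.4 -0.4 op 0.157
0.72 32.87 rad -3.25 tan -2.27 z 7.0 err r,t -0.6 -0.7 op 0.159
0.84 33.21 rad -3.31 tan -3.13 z 7.1 err r,t -0.7 -0.9 op 0.156
0.96 33.55 rad -3.74 tan -2.13 z 7.1 err r,t -1.0 -1.1 op 0.156
1.08 33.89 rad -5.04 tan -3.19 z 6.7 err r,t -1.1 -1.4 op 0.156
1.2 34.23 rad -4.61 tan -3.35 z 7.6 err r,t -1.3 -1.7 op 0.156
1.32 34.58 rad -4.68 tan -2.87 z 7.5 err r,t -1.5 -1.9 op 0.162
```

View pics/m12.png

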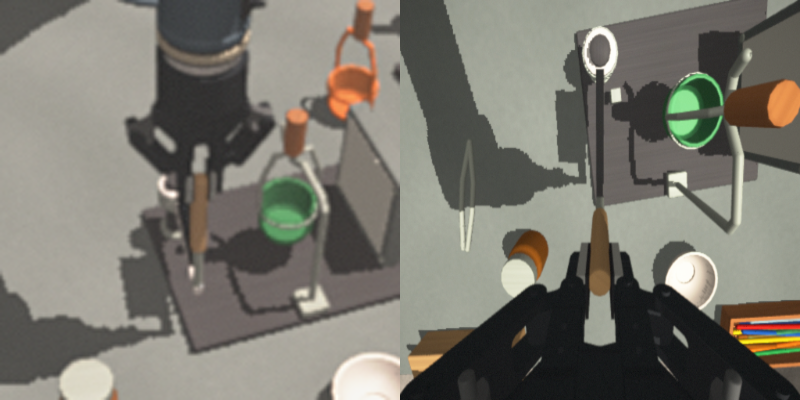

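```bash
python3 - <<'E'
from h import *
for th in [1.39,1.43,1.46,1.48,1.50,1.52]:
    s=step(th,thc=min(th,1.45),vel=.05)
    robot.sleep(.1); s=robot.sense()
    d=s['tcp_pos'][:2]-piv; print('  act th',np.arctan2(d[1],d[0])+np.pi/2-.12-yv, 'r',np.hypot(*d))
    a=-np.pi/2+.12+th+yv; et=np.array([-np.sin(a),np.cos(a)])
    if s['wrist_force'][:2]@et<-14: print('stop reached'); break
E
```

```text
1.39 35.01 rad -4.42 tan -2.21 z 7.0 err r,t -1.7 -2.2 op 0.161
  act th 1.3709277363358603 r 0.1283788011698858
1.43 35.36 rad -4.65 tan -2.65 z 6.8 err r,t -1.7 -2.3 op 0.155
  act th 1.4104346170465516 r 0.1283193933871452
1.46 35.71 rad -6.1 tan -3.25 z 7.3 err r,t -1.7 -3.0 op 0.158
  act th 1.436540064251528 r 0.12824535789305874
1.48 36.06 rad -4.52 tan -5.78 z 7.2 err r,t -1.8 -5.0 op 0.158
  act th 1.4410710312107295 r 0.12823156626645285
1.5 36.41 rad -4.81 tan -8.61 z 6.2 err r,t -1.9 -7.2 op 0.158
  act th 1.444575150276711 r 0.1282538909511687
1.52 36.76 rad -3.86 tan -11.5 z 5.5 err r,t -2.1 -9.2 op 0.156
  act th 1.447802769201859 r 0.12824614362917447
```

```bash
python3 - <<'E'
from h import *
import pickle
robot.sleep(.5)
F={}
for n in ['scene','wrist','top']: F[n]=robot.grab_frame(n); save(F[n],n+'13')
s=robot.sense();print(s['t'],s['wrist_force'],s['tcp_pos'],s['opening'])
a=cv2.imread('pics/scene13.png');b=cv2.imread('pics/wrist13.png');
cv2.imwrite('pics/m13.png',np.hstack([cv2.resize(a[140:300,180:340],(400,400),interpolation=cv2.INTER_CUBIC),cv2.resize(b,(400,400))]))
c=cv2.imread('pics/top13.png');d=cv2.imread('pics/top0.png');cv2.imwrite('pics/td.png',np.hstack([cv2.resize(d[60:290,60:400],(400,271)),cv2.resize(c[60:290,60:400],(400,271))]))
E
```

```text
37.5083 [ -1.72798865 -12.00214167   5.82448812] [ 0.65053093 -0.07898897  0.1986706 ] 0.159778152453919
```

View pics/m13.png

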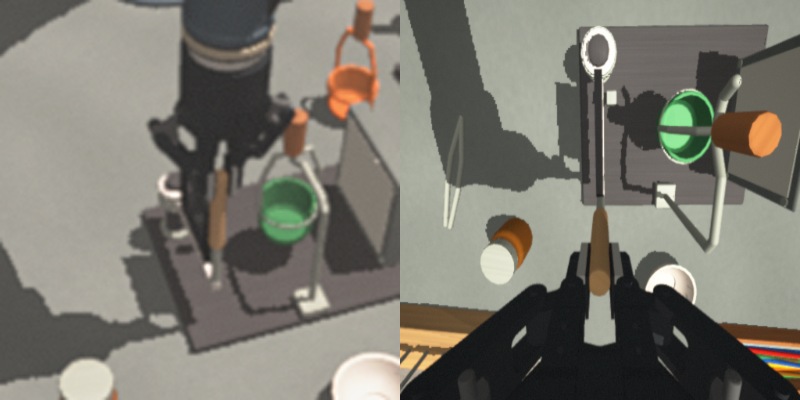

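View pics/td.png

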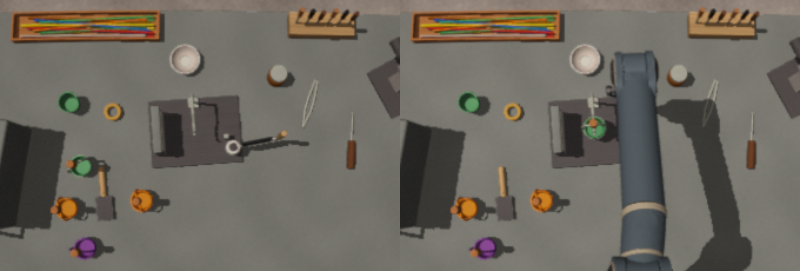

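```bash
python3 - <<'E'
from h import *
robot.close_job(); 
s=robot.sense();print(s['t'],s['wrist_force'],s['opening'])
E
```

```text
the job is handed in; nothing more can be done
the job is handed in; nothing more can be done
```

The job is handed in at about 37.5 s of the 64 s. The lantern hangs by its bail on the hook, released, and the gripper is holding the filter arm at its stop. No verdict is reported.

- **Lantern:** I gripped the green lantern by its wooden grip, turned the bail to match the hook and lowered it. It touched the seat at the expected height. The last scene and wrist pictures show it hanging upright and clear of the gripper and filter arm.
- **First swing failed:** I kept the gripper's yaw fixed, and the handle slid out of the pads near 1.3 rad. I backed off and the arm sprang back to 0. Pictures showed the lantern still hanging and nothing else disturbed.
- **Second swing worked:** I re-gripped at 80 N and turned the gripper with the arm. The tangential force then rose from about 3 N to 11.5 N while the arm stopped moving at about 1.44 rad. That angle comes from the tool position, because I cannot read the joint directly. The grip opening stayed at 0.16, so the handle is still between the pads.
- **Other things:** comparing the top pictures before and after by eye, the bystanders show no visible movement.
- **Disagreement:** the cameras differed by about 3–5 mm in x. I used a middle value, shifted 3 mm, for the second swing.

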